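Mount the autosampler carousel and put its cover on

TASK

Get the autosampler ready to run: mount the loaded sample carousel by sliding its hub down over the spindle until it sits fully on the turntable, then close up with the dust cover, seated all round on the ledge of the bowl. Keep the carousel level the whole time so that no cup spills, lower both parts home in the gripper rather than dropping them, and leave the other things on the bench where they are.

Things in the scene. Friction and masses are not known exactly. Their poses are not given: they have to be found in the camera images.
- autosampler: Fixed light-grey instrument box, 290 mm deep (its x from -120 to +170 mm), 250 mm wide, deck 70 mm above the bench; a round white bowl on the deck is centred on the spindle. Origin: on the bench under the spindle axis, z up, -x the front. A parked sampling probe (tower, black arm; top 158 mm above the bench) stands along the back edge, at least 130 mm from the spindle axis.
- spindle_tip (a point): Top of the upright steel spindle in the middle of the bowl, 180 mm above the bench. The spindle is 21 mm in diameter and stands 95 mm above the turntable; its last 17 mm taper to 8 mm.
- turntable (a point): Centre of the black rubber turntable face (110 mm diameter) at the foot of the spindle, 85 mm above the bench. The carousel's underside comes to rest here. The turntable does not turn.
- ledge (a point): On the spindle axis, at the height of the round ledge outside the bowl, 110 mm above the bench. Below it the bowl is 216 mm across; above it a collar, 192 mm tapering to 185 mm across, rises 16 mm more. Inside, the collar is 174 mm across: the carousel clears it by 6 mm. The cover's lower edge rests on the ledge, around the collar.
- carousel: Loose sample carousel, about 0.4 kg: grey drum 162 mm across, 40 mm high, with a ring of small white cups in its top (4 mm higher, all over 60 mm from the axis). In its middle an upright white hub sleeve to grip from above: 40 mm outside diameter, top 90 mm above the underside, 25 mm bore right through. Stands upright on the bench. Origin: on the bore axis at the underside; z up.
- hub_top (a point): Centre of the hub sleeve's upper end, 90 mm above the carousel's underside.
- cover: Loose see-through grey dust cover, about 0.3 kg: round hood 210 mm across, 80 mm high, open below, wall 4 mm (202 mm inside: about 5 mm play round the bowl's collar), with a plain grey knob, 34 mm diameter and 38 mm tall, on its flat top. Seated, it clears a fully seated carousel and the spindle. Stands on the bench, knob up. Origin: on its axis at the lower edge; z up.
- knob (a point): Middle of the cover's knob, on the axis, 103 mm above the cover's lower edge and 15 mm below the knob's top.
- vial_block: Bystander: cream foam block for vials, 160 x 100 x 45 mm, loose. Origin: centre of its underside.
- jar: Bystander: glass jar with red screw cap, 84 mm across, 130 mm high, loose. Origin: centre of its underside.
- wash_bottle: Bystander: white wash bottle with a bent spout, 68 mm across, 200 mm high, loose. Origin: centre of its underside.
Things that resemble listed ones, but are neither listed nor needed, are in the scene too. What is shaped like the cover but turquoise or yellow is not meant. What is shaped like the carousel but purple is not meant.

How it is judged (in metres and radians):
On the way, in this order (a step that is already met when the one before it is completed fails the run):
1. the carousel is down over the spindle, within 12 mm of the turntable, still held by the gripper (z of carousel in the frame of turntable below 0.012 m and horizontal distance between carousel and turntable below 0.006 m and contact force between the fingers and carousel above 0.5 N).
2. the carousel sits fully on the turntable and is released (z of carousel in the frame of turntable below 0.004 m and horizontal distance between carousel and turntable below 0.005 m and contact force between the fingers and carousel below 0.1 N), for 0.1 s.
3. the cover is over the bowl, its lower edge within 15 mm of the ledge, still held by the gripper (z of cover in the frame of ledge below 0.015 m and horizontal distance between cover and ledge below 0.012 m and contact force between the fingers and cover above 0.5 N).
At the end, for the whole second after the job is handed in: The carousel is on the spindle, upright within 3 degrees, underside within 4 mm of the turntable face, axis within 5 mm; the cover stands level within 2 degrees, lower edge within 4 mm of the ledge, axis within 10 mm of the spindle's; both are let go and at rest (z of carousel in the frame of turntable between -0.004 and 0.004 m and horizontal distance between carousel and turntable below 0.005 m and angle between carousel's own z axis and vertical below 0.05 rad and z of cover in the frame of ledge between -0.004 and 0.004 m and horizontal distance between cover and ledge below 0.01 m and angle between cover's own z axis and vertical below 0.04 rad and linear speed of each of carousel, cover below 0.02 m/s); the robot touches nothing.
It fails at once if the carousel is tipped by more than 20 degrees (angle between carousel's own z axis and vertical above 0.35 rad).
It fails at once if a bystander is pushed more than 20 mm away or tipped over (distance of any of vial_block, jar, wash_bottle from where it was at the start of the episode above 0.02 m or angle between any of jar, wash_bottle's own z axis and vertical above 0.5 rad).
It also fails if it takes over 69 s, if anything falls off the work surface, if the arm or the gripper's body presses on something with over 40 N, if the wrist force passes 120 N, or if a joint passes its speed limit or range.

ROBOT

A 6-joint arm with a two-finger parallel gripper is mounted at the origin on the work surface. World frame = base frame: x ahead of the robot, y to its left, z up, the work surface at z = 0. Lengths are in mm, angles in rad, forces in N, time in s.
With the tool pointing down it reaches from about 350 to 875 mm from the base axis. Payload 4.2 kg.
Tool frame: the origin (TCP) lies at the very end of the fingers, on their centre line; the grasp point (between the pads) lies 19 mm behind it; z points along the fingers, y is the line along which they close (so a half turn about z gives the same grasp; the last joint's range is limited). The gripper opens to 85 mm and grips with 20 to 120 N. Pads are 22 mm wide; open, the fingers measure 114 mm over their backs; the gripper's body (76 mm by 85 mm) begins 54 mm behind the grasp point. The pads swing forward as they close: fully open they stand 13 mm farther back than shut.
Start: joints at [-0.889, 0.385, 0.008, 0, -1.194, -0.259], TCP at [256.46, -569.937, 205.012] pointing down, gripper open.
Joint ranges: [-3.14, 3.14], [-1.21, 2.06], [-1.07, 1.41], [-3.16, 2.05], [-2.99, -0.16], [-3.1, 3.1]. Speed limits (rad/s): [2.79, 2.79, 3.14, 3.14, 3.14, 3.14].

INTERFACE

Orientations are given as a unit quaternion [x, y, z, w].
In Python, from bench import read_state, get_image, get_calibration, job_done gives the robot as it stands.
- The arm moves only by the shell command python3 -m creep 'ROWS'. ROWS is a JSON object of lists of equal length, an entry for each row: "translation": the shift along the world's x, y, z in cm, a list of three; "delta_rot": the turn, a rotation vector about the world's x, y, z in degrees, a list of three; "hand": the finger opening in cm, from 0 to 8.54. A call has 1 to 8 rows; each row is the pose to reach, as a shift and turn from the pose commanded when the call began; what a row does not reach only later rows make up. A row lasts 1/8 s, in which the tool goes at most 62.5 mm and 10.7 degrees, less where a joint would pass 70% of its speed; a pose out of reach is approached as far as the arm can. A call with a gripper value outside its range is refused whole. The fingers move at their own pace and stop on an object; the grip force is fixed at half the most. Time passes only in rows, so rows that repeat a pose let the fingers close. It gives the time, the measured TCP pose, the force, the opening and the grip force at its end, in the units of the state.
- read_state(): the state, without advancing time (a new reading comes with each control period).
- get_image(name): name is "scene" or "top" or "wrist"; returns (picture, depth): 400x640x3 uint8, red, green, blue; 400x640 float32, mm along the optical axis (not along the pixel's ray), 0 where there is no reading.
- get_calibration(name): a dict with "intrinsics" (3x3 intrinsics, pixels), "dist" ([k1, k2, p1, p2, k3] as OpenCV has them; the pictures are not rectified), "xyz" and "attitude" of the camera in the world. Camera axes: x right, y down, z forward; pixel columns grow to the right and rows downward; lengths in mm; the calibration is good to about 2 mm. A picture is of the moment at which its call begins: read the wrist's pose just before it. get_calibration takes no time and is no camera call; for the wrist camera it gives the pose at the moment of the call.
- job_done(): hands the job in; it is judged then, once.
The state is a dict: "clock": time; "joints": joint angles; "joint_vel": joint speeds; "joint_efforts": joint torques, N m; "position": TCP position; "ee_rot": TCP orientation; "contact_force": force on the tool from outside, world axes, zero at the start; "wrist_torque": the same for the moment, N m; "gripper_width": finger opening in mm; "grasp_force": force on a finger pad.
Only numpy, scipy, OpenCV 4.12 (cv2) and the standard library are available. Lean on these libraries where they do the work, as an engineer would, in place of code of your own. Each camera call takes 0.05 s, during which the arm holds its last target. There are 200 camera calls.

## Working session

There is one attempt and no reset: what is moved stays moved. The work goes in short steps, Python scripts to look and compute and a shell command to move; the robot and the scene stay as the last step left them, time stands still between calls to the robot, and variables do not carry over. Pictures are saved under pics/ and viewed, at most 10 in all, crops included, and the job is handed in when it is done.

```bash
mkdir -p pics; cat > h.py <<'E'
import numpy as np, cv2
from scipy.spatial.transform import Rotation as R
from bench import *
def cam(n):
    c=get_calibration(n); K=np.array(c["intrinsics"],float); d=np.array(c["dist"],float)
    a=np.array(c["attitude"],float); Rm=R.from_quat(a).as_matrix() if a.size==4 else a
    return K,d,Rm,np.array(c["xyz"],float)
def rays(n,uv,C=None):
    K,d,Rm,t=C or cam(n)
    p=cv2.undistortPoints(np.array(uv,float).reshape(-1,1,2),K,d).reshape(-1,2)
    return t,np.c_[p,np.ones(len(p))]@Rm.T
def onplane(n,uv,z,C=None):
    t,r=rays(n,uv,C); return t+r*((z-t[2])/r[:,2])[:,None]
def cloud(n,depth,C=None):
    v,u=np.mgrid[:400,:640]; t,r=rays(n,np.c_[u.ravel(),v.ravel()],C)
    return (t+r*depth.reshape(-1,1)).reshape(400,640,3)
def save(f,p): cv2.imwrite(f,p[:,:,::-1])
def circ(p):
    A=np.c_[2*p,np.ones(len(p))]; s=np.linalg.lstsq(A,(p**2).sum(1),rcond=None)[0]
    return s[:2],np.sqrt(s[2]+s[0]**2+s[1]**2)
E
python3 - <<'E'
from h import *
for n in("scene","top"):
    p,d=get_image(n); save(f"pics/{n}0.png",p); np.savez(f"{n}0.npz",p=p,d=d,); c=get_calibration(n); print(n,c["xyz"],c["attitude"],c["intrinsics"],c["dist"])
print(get_calibration("wrist"));print(read_state())
E
```

```text
scene [1221.83002049 -394.77089311 1252.22965435] [ 0.82390849  0.47079613 -0.16035095 -0.27168617] [[379.35284021   0.         318.85324808]
 [  0.         379.35284021 199.35972258]
 [  0.           0.           1.        ]] [-0.03360983  0.          0.          0.          0.        ]
top [ 363.86880541   19.41031638 1520.99899772] [-0.69734689  0.71544787 -0.03320375  0.02718783] [[436.85576359   0.         319.67038307]
 [  0.         436.85576359 197.34864101]
 [  0.           0.           1.        ]] [-0.1074424  0.         0.         0.         0.       ]
{'intrinsics': array([[330.37250289,   0.        , 320.24187678],
       [  0.        , 330.37250289, 202.70366141],
       [  0.        ,   0.        ,   1.        ]]), 'dist': array([-0.00209494,  0.        ,  0.        ,  0.        ,  0.        ]), 'xyz': array([ 190.0888444 , -599.56067108,  372.83892049]), 'attitude': array([0.5369303 , 0.8310384 , 0.12239248, 0.07810964])}
{'clock': 0.1, 'joints': array([-8.89406934e-01,  3.85511737e-01,  6.77450353e-03, -4.17911624e-04,
       -1.19406217e+00, -2.58598689e-01]), 'joint_vel': array([-0.00138048, -0.00052122,  0.0027159 ,  0.00083699, -0.0026066 ,
        0.00087355]), 'joint_efforts': array([-1.28934571e-03, -3.93316913e+01,  1.88928884e+01,  4.19798478e+00,
       -2.61266476e-03, -4.75672152e-06]), 'position': array([ 256.20761298, -569.43262193,  204.01893421]), 'ee_rot': array([-2.09748933e-01,  9.77754747e-01,  9.80902987e-04, -2.80412251e-04]), 'contact_force': array([0.54612686, 0.17420587, 0.42370354]), 'wrist_torque': array([-0.00829259, -0.00930409,  0.04094732]), 'grasp_force': 0.0, 'gripper_width': 85.33035888860519}
```

View pics/top0.png

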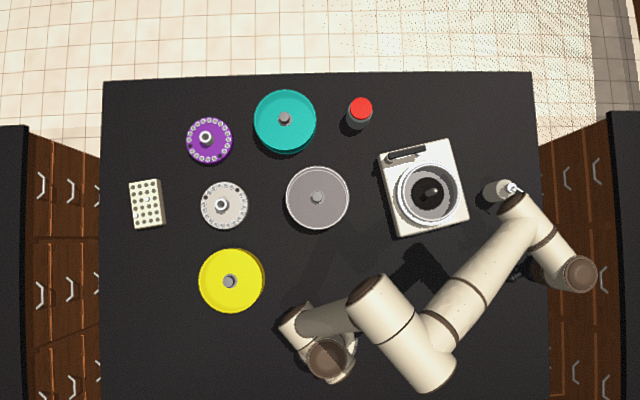

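View pics/scene0.png

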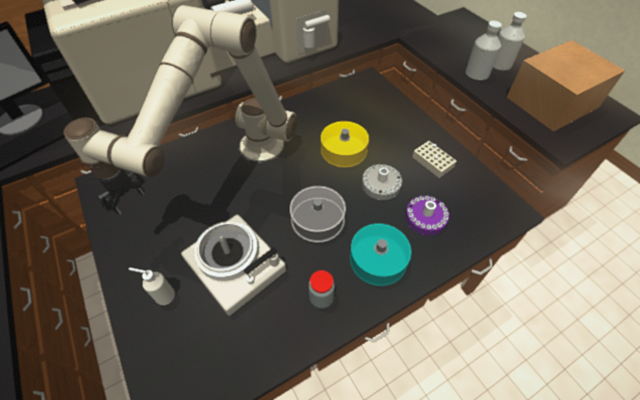

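The top view shows the grey carousel's hub at about (221,204), the grey cover's knob at (317,197) and the bowl and spindle at (428,192). The wash bottle is at (500,190) and the jar at (360,112). The scene view agrees: carousel at (382,178), cover at (318,210), bowl at (226,248).

```bash
python3 - <<'E'
from h import *
for n in("top","scene"):
    f=np.load(n+"0.npz"); P=cloud(n,f["d"]); z=P[...,2]; im=f["p"]
    for name,(u,v),w in (("hub",(221,204) if n=="top" else (382,174),12),("knob",(317,197) if n=="top" else (318,204),10),("spin",(430,190) if n=="top" else (226,245),14)):
        u0,v0=u-w,v-w; s=P[v0:v+w,u0:u+w].reshape(-1,3)
        lo={"hub":82,"knob":108,"spin":100}[name]; q=s[(s[:,2]>lo)]
        if name=="spin": q=q[q[:,2]<200]
        print(n,name,len(q),q.mean(0).round(1) if len(q) else "", q.min(0).round(),q.max(0).round())
    if 1:
        # collar top z~126 ring
        m=(z>119)&(z<132); ys,xs=np.nonzero(m)
        uc=(428,192) if n=="top" else (226,248)
        k=np.hypot(xs-uc[0],ys-uc[1])<40
        q=P[ys[k],xs[k]]; c,r=circ(q[:,:2]); 
        k2=abs(np.hypot(*(q[:,:2]-c).T)-90)<8; c,r=circ(q[k2,:2]); print(n,"collar",k2.sum(),c,r,q[k2,2].mean())
        # drum z~40, cover top z~80
        for nm,uc,zz,rad in (("drum",(223,205) if n=="top" else (382,180),40,81),("cover",(317,198) if n=="top" else (318,200),80,105)):
            ys,xs=np.nonzero((abs(z-zz)<6)); k=np.hypot(xs-uc[0],ys-uc[1])<38
            q=P[ys[k],xs[k]]
            if len(q)<10: print(nm,"few");continue
            h=cv2.convexHull(q[:,:2].astype(np.float32))[:,0]; print(n,nm,len(q),circ(h),q[:,2].mean())
# bystanders
f=np.load("top0.npz");P=cloud("top",f["d"])
for nm,u,v in(("jar",360,106),("bottle",503,190),("block",146,204),("yellow",229,281),("teal",284,118),("purple",205,137)):print(nm,P[v,u].round())
g=P[150:240,375:475].reshape(-1,3);g=g[abs(g[:,2]-70)<6];print("deck",len(g),cv2.minAreaRect(g[:,:2].astype(np.float32)))
E
```

```text
top hub 80 [466.7 316.  160.9] [364.  19.  84.] [ 489.  352. 1521.]
top knob 92 [477.7  15.9 223.9] [364.   1. 110.] [ 502.   31. 1521.]
top spin 67 [ 490.4 -348.   150.9] [ 482. -359.  100.] [ 502. -340.  182.]
top collar 338 [ 491.51142059 -354.44776854] 91.56723214819696 124.337980228364
top drum 1424 (array([472.60200815, 333.79874076]), np.float64(80.31315927230996)) 40.294079558430646
top cover 2849 (array([488.19858995,  15.25976498]), np.float64(104.27971079890987)) 79.64030863889323
scene hub 51 [505.6 303.3 134.3] [ 455. -395.   82.] [1222.  352. 1252.]
scene knob 61 [492.8  11.9 116.8] [475.  -3. 109.] [508.  29. 123.]
scene spin 96 [ 497.4 -354.   142.2] [ 404. -371.  101.] [ 507. -343.  182.]
scene collar 311 [ 496.02378317 -354.61669816] 90.68954631744097 123.93550484927042
scene drum 790 (array([470.69655539, 353.57466036]), np.float64(138.32802061285403)) 40.66941997978729
scene cover 1866 (array([490.38669042,  13.6594727 ]), np.float64(105.4348036803528)) 79.8926320161851
jar [ 779. -134.  131.]
bottle [ 491. -591.  138.]
block [482. 603.  43.]
yellow [223. 302. 119.]
teal [749. 116. 116.]
purple [709. 396.  47.]
deck 2808 ((515.272705078125, -348.08807373046875), (289.022705078125, 253.4121551513672), 11.616902351379395)
```

```bash
python3 -m creep '{"translation":[[1.5,5,1],[3,10,2],[4.5,15,3],[6,20,4],[7.5,25,5],[9,30,6],[10.5,35,7],[12,40,8]],"delta_rot":[[0,0,0],[0,0,0],[0,0,0],[0,0,0],[0,0,0],[0,0,0],[0,0,0],[0,0,0]],"hand":[8.5,8.5,8.5,8.5,8.5,8.5,8.5,8.5]}'
python3 -m creep '{"translation":[[1.2,5,0],[2.4,10,0],[3.6,15,0],[4.8,20,0],[6,25,0],[7.2,30,0],[8.4,35,0],[9.6,40,0]],"delta_rot":[[0,0,0],[0,0,0],[0,0,0],[0,0,0],[0,0,0],[0,0,0],[0,0,0],[0,0,0]],"hand":[8.5,8.5,8.5,8.5,8.5,8.5,8.5,8.5]}'
python3 -m creep '{"translation":[[0,5,-2],[0,10,-4],[0,10.2,-6],[0,10.2,-6]],"delta_rot":[[0,0,0],[0,0,0],[0,0,0],[0,0,0]],"hand":[8.5,8.5,8.5,8.5]}'
python3 - <<'E'
from h import *
p,d=get_image("wrist"); C=cam("wrist"); save("pics/w1.png",p); P=cloud("wrist",d,C); np.savez("w1.npz",p=p,d=d)
print(read_state()["position"],read_state()["ee_rot"],C[3],C[2][:,2])
q=P[(abs(P[...,2]-90)<5)&(np.hypot(P[...,0]-472,P[...,1]-334)<35)]; print(len(q),circ(cv2.convexHull(q[:,:2].astype(np.float32))[:,0]),q[:,2].mean())
q=P[(abs(P[...,2]-40)<3)&(np.hypot(P[...,0]-472,P[...,1]-334)<100)]; print(len(q),circ(cv2.convexHull(q[:,:2].astype(np.float32))[:,0]),q[:,2].mean())
E
```

```text
clock: 1.1
position: [376.3, -168.3, 285.2]
ee_rot: [-0.21, 0.978, 0.0, -0.0]
contact_force: [1.1, -0.0, -0.5]
gripper_width: 85.0
grasp_force: 0.0
clock: 2.1
position: [472.3, 231.7, 284.7]
ee_rot: [-0.21, 0.978, -0.0, -0.0]
contact_force: [0.7, -0.5, 0.6]
gripper_width: 85.0
grasp_force: 0.0
clock: 2.6
position: [471.3, 331.7, 222.6]
ee_rot: [-0.21, 0.978, -0.002, -0.002]
contact_force: [0.5, -0.8, 0.5]
gripper_width: 84.8
grasp_force: 0.0
[472.1583162  331.70974547 224.29383606] [-2.09984528e-01  9.77704023e-01 -8.07069488e-04 -8.30685290e-04] [406.10518007 302.17643929 393.25374199] [ 0.26085896  0.11615487 -0.95836353]
881 (array([474.92971251, 335.13572997]), np.float64(19.52293986578459)) 91.1170130621556
11167 (array([475.16789729, 335.29796608]), np.float64(80.34019340112495)) 41.57404260414319
```

View pics/w1.png

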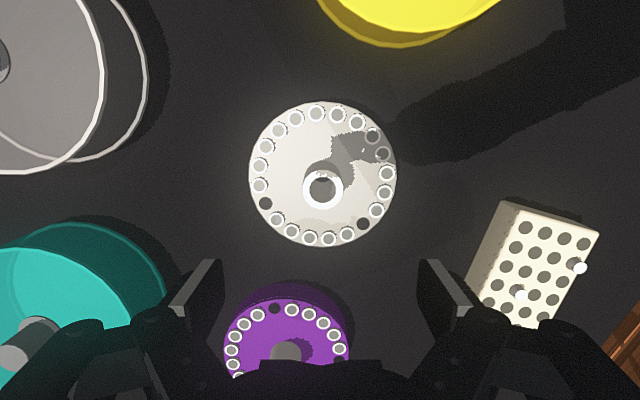

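The wrist view shows the grey carousel with its hub at (323,189). The hub and drum fits give (475,335) at heights of 91 and 42 mm, which agrees with the top view to 2–3 mm. The fingers clear the purple carousel, so I'm descending to grip.

```bash
python3 -m creep '{"translation":[[0.2,0.3,-4],[0.2,0.3,-8],[0.2,0.3,-11],[0.2,0.3,-13],[0.2,0.3,-15],[0.2,0.3,-16.5],[0.2,0.3,-16.9],[0.2,0.3,-16.9]],"delta_rot":[[0,0,0],[0,0,0],[0,0,0],[0,0,0],[0,0,0],[0,0,0],[0,0,0],[0,0,0]],"hand":[8.5,8.5,8.5,8.5,8.5,8.5,8.5,8.5]}'
python3 -m creep '{"translation":[[0,0,0],[0,0,0],[0,0,0],[0,0,0],[0,0,0],[0,0,0],[0,0,0],[0,0,0]],"delta_rot":[[0,0,0],[0,0,0],[0,0,0],[0,0,0],[0,0,0],[0,0,0],[0,0,0],[0,0,0]],"hand":[6,5,4,3,3,3,3,3]}'
```

```text
clock: 3.65
position: [474.9, 335.2, 56.6]
ee_rot: [-0.21, 0.978, 0.0, 0.0]
contact_force: [-0.3, -0.0, 0.3]
gripper_width: 84.9
grasp_force: 0.0
clock: 4.65
position: [474.8, 335.1, 57.0]
ee_rot: [-0.21, 0.978, -0.0, 0.0]
contact_force: [-1.0, -1.8, 5.7]
gripper_width: 36.2
grasp_force: 59.4
```

```bash
python3 -m creep '{"translation":[[0,0,0.5],[0,0,2],[0,0,5],[0,0,9],[0,0,13],[0,0,17],[0,0,20],[0,0,21]],"delta_rot":[[0,0,0],[0,0,0],[0,0,0],[0,0,0],[0,0,0],[0,0,0],[0,0,0],[0,0,0]],"hand":[3,3,3,3,3,3,3,3]}'
python3 -m creep '{"translation":[[0,-2,0],[0,-5,0],[0,-9,0],[0,-13,0],[0,-17,0],[0,-21,0],[0,-25,0],[0,-29,0]],"delta_rot":[[0,0,0],[0,0,0],[0,0,0],[0,0,0],[0,0,0],[0,0,0],[0,0,0],[0,0,0]],"hand":[3,3,3,3,3,3,3,3]}'
python3 -m creep '{"translation":[[0,-4,0],[0,-8,0],[0,-11,0],[0,-14,0],[0,-16,0],[0,-17,0],[0,-17,0],[0,-17,0]],"delta_rot":[[0,0,0],[0,0,0],[0,0,0],[0,0,0],[0,0,0],[0,0,0],[0,0,0],[0,0,0]],"hand":[3,3,3,3,3,3,3,3]}'
python3 - <<'E'
from h import *
p,d=get_image("wrist"); C=cam("wrist"); save("pics/w2.png",p); P=cloud("wrist",d,C); np.savez("w2.npz",p=p,d=d)
s=read_state();print(s["position"],s["ee_rot"],s["gripper_width"],C[3])
E
```

```text
clock: 5.65
position: [474.8, 335.6, 268.3]
ee_rot: [-0.21, 0.978, 0.001, 0.002]
contact_force: [0.4, 0.1, -4.8]
gripper_width: 36.2
grasp_force: 60.8
clock: 6.65
position: [472.6, 42.8, 264.2]
ee_rot: [-0.21, 0.978, -0.0, -0.002]
contact_force: [0.7, 0.3, -4.4]
gripper_width: 36.2
grasp_force: 60.9
clock: 7.65
position: [474.2, -124.5, 265.6]
ee_rot: [-0.21, 0.978, 0.0, -0.0]
contact_force: [-0.0, -0.5, -4.3]
gripper_width: 36.3
grasp_force: 60.9
[ 474.30320651 -124.35831843  265.81647835] [-2.10193300e-01  9.77659819e-01  1.80540729e-04 -1.48048011e-04] 36.124224555125735 [ 408.10798734 -154.28765071  434.62717662]
```

View pics/w2.png

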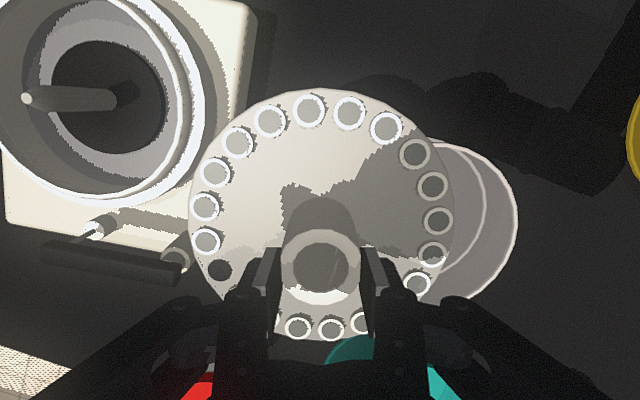

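The wrist view shows the carousel held level, with its hub at (320,265). The bowl is at upper left with the spindle tip at (27,98). I'm measuring both in this same view.

```bash
python3 - <<'E'
from h import *
f=np.load("w2.npz"); p,d=f["p"],f["d"]; C=cam("wrist"); P=cloud("wrist",d,C)
t=read_state()["position"]
D=np.hypot(P[...,0]-t[0],P[...,1]-t[1])
q=P[(D<26)&(P[...,2]>t[2]+20)&(P[...,2]<t[2]+45)]; print("hubz",np.median(q[:,2])-t[2],len(q))
zt=np.median(q[:,2]); q=q[abs(q[:,2]-zt)<4]
g=(D<26)&(abs(P[...,2]-zt)<4); print(circ(cv2.convexHull(q[:,:2].astype(np.float32))[:,0]))
# bore edge: contour hole of mask
m=g.astype(np.uint8); cs,h=cv2.findContours(m,cv2.RETR_CCOMP,cv2.CHAIN_APPROX_NONE)
for c in cs:
    if len(c)>30:
        w=onplane("wrist",c[:,0],zt,C); print(len(c),circ(w[:,:2]))
q=P[(D<82)&(D>30)&(abs(P[...,2]-(t[2]-17))<8)]
A=np.c_[q[:,:2]-t[:2],np.ones(len(q))]; s=np.linalg.lstsq(A,q[:,2],rcond=None)[0]; r=q[:,2]-A@s
k=abs(r)<2; s=np.linalg.lstsq(A[k],q[k,2],rcond=None)[0]; print("plane",s[:2],s[2]-t[2],k.sum())
k=abs(r)<2.5; print("drum",circ(cv2.convexHull(q[k,:2].astype(np.float32))[:,0]))
print("tip",onplane("wrist",[[27,98]],180,C),P[98,20:36,2].round())
q=P[(abs(P[...,2]-180)<3)&(np.hypot(P[...,0]-493,P[...,1]+354)<15)]; print(len(q),q.mean(0) if len(q) else 0, t)
E
```

```text
hubz 32.438924570845586 5029
(array([ 473.17535547, -125.22013862]), np.float64(21.192431620644527))
338 (array([ 472.62359598, -124.91140291]), np.float64(20.532971878212468))
145 (array([ 472.38920163, -125.0384424 ]), np.float64(11.866964287322995))
plane [-0.0022695   0.00334174] -16.96845984259977 24338
drum (array([ 473.52822111, -124.37798452]), np.float64(80.3131066661906))
tip [[ 493.29085038 -352.63188821  180.        ]] [ 79. 180. 178. 180. 179. 180. 181. 179. 179. 180. 180. 180. 180. 180.
 177. 178.]
166 [ 492.75931413 -352.29029373  179.4427188 ] [ 474.30320651 -124.35831843  265.81647835]
```

```bash
python3 -m creep '{"translation":[[0.5,-2,0],[1,-5,0],[2,-8,0],[2,-10,0],[2,-11,0],[2,-11,0],[2,-11,0],[2,-11,0]],"delta_rot":[[0,0,0],[0,0,0],[0,0,0],[0,0,0],[0,0,0],[0,0,0],[0,0,0],[0,0,0]],"hand":[3,3,3,3,3,3,3,3]}'
python3 - <<'E'
from h import *
T=[];
for i in range(3):
    s=read_state();t=s["position"];C=cam("wrist");p,d=get_image("wrist");P=cloud("wrist",d,C)
    D=np.hypot(P[...,0]-t[0],P[...,1]-t[1]); zt=t[2]+32.4
    m=((D<26)&(abs(P[...,2]-zt)<4)).astype(np.uint8); cs,_=cv2.findContours(m,cv2.RETR_CCOMP,cv2.CHAIN_APPROX_NONE)
    cs=[c for c in cs if 100<len(c)<250]; hub=[circ(onplane("wrist",c[:,0],zt,C)[:,:2]) for c in cs]
    M=(abs(P[...,2]-179)<4)&(np.hypot(P[...,0]-493,P[...,1]+353)<12); v,u=np.nonzero(M); 
    tip=onplane("wrist",[[(u.min()+u.max())/2,(v.min()+v.max())/2]],180,C)[0]
    col=P[(abs(P[...,2]-126)<2.5)&(abs(np.hypot(P[...,0]-493,P[...,1]+353)-90)<8)]
    tb=P[(abs(P[...,2]-85)<2)&(np.hypot(P[...,0]-493,P[...,1]+353)<60)]
    print(t.round(1),hub,tip.round(1),P[M].mean(0).round(1),len(u),circ(col[:,:2]) if len(col)>20 else 0, len(tb))
save("pics/w3.png",p)
E
```

```text
clock: 8.7
position: [494.5, -234.2, 266.2]
ee_rot: [-0.21, 0.978, 0.0, 0.0]
contact_force: [-0.4, -0.1, -4.2]
gripper_width: 36.4
grasp_force: 61.1
[ 494.5 -234.2  266.2] [(array([ 492.61017973, -234.90935381]), np.float64(11.872238665867458))] [ 491.5 -351.2  180. ] [ 491.9 -352.   178.6] 181 (array([ 492.39585859, -352.94445279]), np.float64(90.17514531017298)) 4520
[ 494.5 -234.3  266.2] [(array([ 492.57763612, -234.96586103]), np.float64(11.856759178429453))] [ 491.1 -351.4  180. ] [ 491.8 -352.1  178.7] 177 (array([ 492.39417087, -352.96891786]), np.float64(90.1762875711089)) 4516
[ 494.5 -234.4  266.2] [(array([ 492.57508216, -235.12350421]), np.float64(11.84430566166433))] [ 491.  -351.1  180. ] [ 491.9 -352.1  178.5] 181 (array([ 492.41752037, -352.95294679]), np.float64(90.1863957494576)) 4506
```

View pics/w3.png

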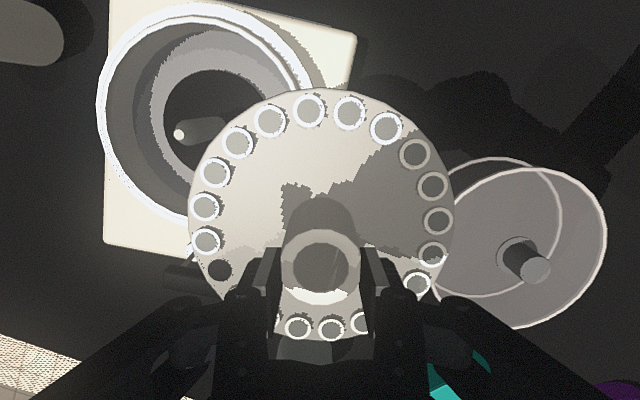

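Here the hub is at (320,265) and the spindle tip at (178,134). The bore reads (492.8,-235) and the spindle, averaging tip and collar, (492.1,-352.5). That means a shift of about (-0.07, -11.75) cm before descending.

```bash
python3 -m creep '{"translation":[[0,-3,0],[-0.07,-6,0],[-0.07,-9,0],[-0.07,-11,0],[-0.07,-11.75,0],[-0.07,-11.75,0],[-0.07,-11.75,0],[-0.07,-11.75,0]],"delta_rot":[[0,0,0],[0,0,0],[0,0,0],[0,0,0],[0,0,0],[0,0,0],[0,0,0],[0,0,0]],"hand":[3,3,3,3,3,3,3,3]}'
python3 -m creep '{"translation":[[0,0,-1],[0,0,-2],[0,0,-2.7],[0,0,-3.2],[0,0,-3.6],[0,0,-4],[0,0,-4],[0,0,-4]],"delta_rot":[[0,0,0],[0,0,0],[0,0,0],[0,0,0],[0,0,0],[0,0,0],[0,0,0],[0,0,0]],"hand":[3,3,3,3,3,3,3,3]}'
```

```text
clock: 9.85
position: [493.9, -351.7, 266.3]
ee_rot: [-0.21, 0.978, -0.0, 0.0]
contact_force: [-1.2, -0.3, -3.9]
gripper_width: 36.4
grasp_force: 61.3
clock: 10.85
position: [493.9, -352.5, 226.3]
ee_rot: [-0.21, 0.978, -0.0, 0.0]
contact_force: [0.5, 0.7, -4.2]
gripper_width: 36.2
grasp_force: 61.3
```

```bash
python3 -m creep '{"translation":[[0,0,-0.4],[0,0,-0.8],[0,0,-1.2],[0,0,-1.6],[0,0,-2],[0,0,-2],[0,0,-2]],"delta_rot":[[0,0,0],[0,0,0],[0,0,0],[0,0,0],[0,0,0],[0,0,0],[0,0,0]],"hand":[3,3,3,3,3,3,3]}'
python3 - <<'E'
from h import *
p,d=get_image("wrist");save("pics/w4.png",p);t=read_state()["position"];C=cam("wrist");P=cloud("wrist",d,C)
q=P[(abs(P[...,2]-126)<3)&(abs(np.hypot(P[...,0]-493,P[...,1]+353)-90)<8)];print(len(q),circ(q[:,:2]))
D=np.hypot(P[...,0]-t[0],P[...,1]-t[1]);q=P[(D<84)&(D>30)&(abs(P[...,2]-(t[2]-17))<5)];print(circ(cv2.convexHull(q[:,:2].astype(np.float32))[:,0]),read_state()["contact_force"],read_state()["wrist_torque"])
E
```

```text
clock: 11.72
position: [493.9, -352.5, 206.2]
ee_rot: [-0.21, 0.978, -0.0, 0.0]
contact_force: [-0.5, -0.2, -4.4]
gripper_width: 36.1
grasp_force: 61.3
1686 (array([ 492.99780697, -353.13693555]), np.float64(90.9563793778832))
(array([ 493.0435792 , -352.60588369]), np.float64(80.46081714680159)) [ 0.57675577  0.06428103 -5.831365  ] [-0.00575515 -0.00619862  0.01074742]
```

```bash
python3 -m creep '{"translation":[[0,0,-0.7],[0,0,-1.4],[0,0,-2.1],[0,0,-2.8],[0,0,-3.5],[0,0,-4.2],[0,0,-4.9],[0,0,-5.3]],"delta_rot":[[0,0,0],[0,0,0],[0,0,0],[0,0,0],[0,0,0],[0,0,0],[0,0,0],[0,0,0]],"hand":[3,3,3,3,3,3,3,3]}'
python3 -m creep '{"translation":[[0,0,-0.3],[0,0,-0.5],[0,0,-0.7],[0,0,-0.8],[0,0,-0.9],[0,0,-1],[0,0,-1],[0,0,-1]],"delta_rot":[[0,0,0],[0,0,0],[0,0,0],[0,0,0],[0,0,0],[0,0,0],[0,0,0],[0,0,0]],"hand":[3,3,3,3,3,3,3,3]}'
```

```text
clock: 12.78
position: [493.6, -352.3, 152.4]
ee_rot: [-0.21, 0.978, 0.0, -0.0]
contact_force: [0.3, -0.6, -4.0]
gripper_width: 36.2
grasp_force: 61.3
clock: 13.78
position: [493.8, -352.5, 143.1]
ee_rot: [-0.21, 0.978, -0.0, 0.0]
contact_force: [0.3, -0.6, -4.0]
gripper_width: 36.1
grasp_force: 61.3
```

```bash
python3 -m creep '{"translation":[[0,0,-0.05],[0,0,-0.1],[0,0,-0.15],[0,0,-0.2],[0,0,-0.2]],"delta_rot":[[0,0,0],[0,0,0],[0,0,0],[0,0,0],[0,0,0]],"hand":[3,3,3,3,3]}'
```

```text
clock: 14.4
position: [493.9, -352.6, 142.1]
ee_rot: [-0.21, 0.978, -0.0, 0.0]
contact_force: [-1.6, 2.5, 3.6]
gripper_width: 36.2
grasp_force: 62.2
```

Contact: the vertical force rose from -4 to +3.6 N, so the carousel is on the turntable. Releasing and lifting.

```bash
python3 -m creep '{"translation":[[0,0,0],[0,0,0],[0,0,0],[0,0,0],[0,0,0],[0,0,0]],"delta_rot":[[0,0,0],[0,0,0],[0,0,0],[0,0,0],[0,0,0],[0,0,0]],"hand":[5,6,7,8,8,8]}'
python3 -m creep '{"translation":[[0,0,1],[0,0,3],[0,0,6],[0,0,10],[0,0,13],[0,2,14],[0,5,14],[0,10,14]],"delta_rot":[[0,0,0],[0,0,0],[0,0,0],[0,0,0],[0,0,0],[0,0,0],[0,0,0],[0,0,0]],"hand":[8,8,8,8,8.5,8.5,8.5,8.5]}'
python3 - <<'E'
from h import *
s=read_state();C=cam("wrist");p,d=get_image("wrist");save("pics/w5.png",p);P=cloud("wrist",d,C)
X=np.hypot(P[...,0]-493,P[...,1]+353)
q=P[(X<22)&(abs(P[...,2]-175)<4)];print("hub top 175:",len(q),q[:,2].mean(),circ(cv2.convexHull(q[:,:2].astype(np.float32))[:,0]))
q=P[(X<84)&(abs(P[...,2]-125)<3)];print("drum top 125",len(q),np.median(q[:,2]));print(s["position"])
A=np.c_[q[:,:2]-[493,-353],np.ones(len(q))];print(np.linalg.lstsq(A,q[:,2],rcond=None)[0])
q=P[(X>84)&(X<97)&(abs(P[...,2]-126)<3)];print("collar",circ(q[:,:2]),q[:,2].mean())
E
```

```text
clock: 15.15
position: [493.8, -352.5, 141.0]
ee_rot: [-0.21, 0.978, -0.0, 0.0]
contact_force: [0.0, -1.5, -0.4]
gripper_width: 79.8
grasp_force: 0.0
clock: 16.15
position: [493.1, -251.0, 280.1]
ee_rot: [-0.209, 0.978, 0.001, -0.001]
contact_force: [0.5, 0.0, -0.0]
gripper_width: 85.1
grasp_force: 0.0
hub top 175: 1332 174.5342238991474 (array([ 493.11487068, -352.25399042]), np.float64(19.574343620164594))
drum top 125 15360 124.9170634057281
[ 493.12409193 -251.03538229  280.1438503 ]
[ 7.77147575e-04 -1.03508352e-03  1.24969105e+02]
collar (array([ 492.39195925, -352.85058096]), np.float64(90.29472232791467)) 125.47209293680828
```

View pics/w5.png

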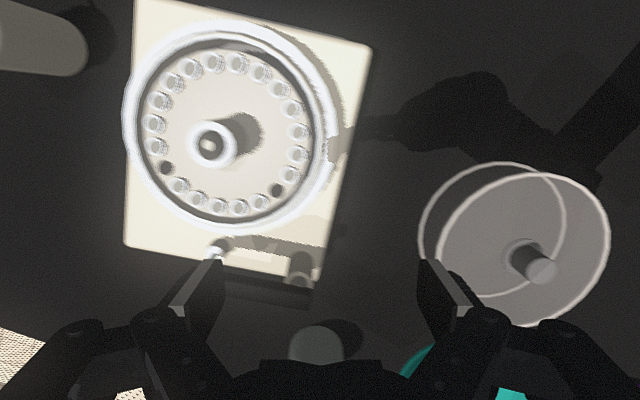

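The carousel is seated with its hub at (212,144). The hub top reads 174.5 mm, the drum top 125.0 mm, and it is level. The cover's knob is at (540,270), so I'm moving over it.

```bash
python3 -m creep '{"translation":[[0,4,0],[0,8,0],[0,13,0],[0,17,0],[0,21,-1],[-0.3,24,-2],[-0.3,26,-3],[-0.3,26.7,-4]],"delta_rot":[[0,0,0],[0,0,0],[0,0,0],[0,0,0],[0,0,0],[0,0,0],[0,0,0],[0,0,0]],"hand":[8.5,8.5,8.5,8.5,8.5,8.5,8.5,8.5]}'
python3 -m creep '{"translation":[[0,0,0],[0,0,0],[0,0,0]],"delta_rot":[[0,0,0],[0,0,0],[0,0,0]],"hand":[8.5,8.5,8.5]}'
python3 - <<'E'
from h import *
s=read_state();C=cam("wrist");p,d=get_image("wrist");save("pics/w6.png",p);P=cloud("wrist",d,C)
X=np.hypot(P[...,0]-489,P[...,1]-15)
q=P[(X<25)&(abs(P[...,2]-118)<5)];print("knob",len(q),q[:,2].mean(),circ(cv2.convexHull(q[:,:2].astype(np.float32))[:,0]))
q=P[(X<112)&(abs(P[...,2]-80)<3)];print("cover",len(q),q[:,2].mean(),circ(cv2.convexHull(q[:,:2].astype(np.float32))[:,0]));print(s["position"])
E
```

```text
clock: 17.2
position: [489.9, 15.9, 240.3]
ee_rot: [-0.211, 0.978, 0.0, -0.0]
contact_force: [-0.8, 0.0, -1.2]
gripper_width: 84.7
grasp_force: 0.0
clock: 17.58
position: [491.0, 14.0, 241.4]
ee_rot: [-0.209, 0.978, 0.0, 0.0]
contact_force: [0.5, 0.8, 0.7]
gripper_width: 85.2
grasp_force: 0.0
knob 1030 117.74045065601624 (array([488.80192226,  15.69947824]), np.float64(16.561100488006925))
cover 31413 79.91569762359207 (array([488.87714045,  15.79810184]), np.float64(104.79314606256484))
[490.98146528  14.0230472  241.41237087]
```

```bash
python3 -m creep '{"translation":[[-0.1,0.2,-4],[-0.1,0.2,-8],[-0.1,0.2,-11],[-0.1,0.2,-13],[-0.1,0.2,-14.5],[-0.1,0.2,-15.4],[-0.1,0.2,-15.4],[-0.1,0.2,-15.4]],"delta_rot":[[0,0,0],[0,0,0],[0,0,0],[0,0,0],[0,0,0],[0,0,0],[0,0,0],[0,0,0]],"hand":[8.5,8.5,8.5,8.5,8.5,8.5,8.5,8.5]}'
python3 -m creep '{"translation":[[0,0,0],[0,0,0],[0,0,0],[0,0,0],[0,0,0],[0,0,0],[0,0,0],[0,0,0]],"delta_rot":[[0,0,0],[0,0,0],[0,0,0],[0,0,0],[0,0,0],[0,0,0],[0,0,0],[0,0,0]],"hand":[6,5,4,3,2.5,2.5,2.5,2.5]}'
```

```text
clock: 18.62
position: [490.4, 16.6, 87.7]
ee_rot: [-0.21, 0.978, 0.0, 0.001]
contact_force: [0.3, 1.3, 0.7]
gripper_width: 85.2
grasp_force: 0.0
clock: 19.62
position: [489.9, 16.5, 87.7]
ee_rot: [-0.21, 0.978, -0.0, 0.0]
contact_force: [-2.0, -0.2, 5.7]
gripper_width: 29.7
grasp_force: 58.9
```

```bash
python3 -m creep '{"translation":[[0,0,0.5],[0,0,2],[0,0,5],[0,0,9],[0,0,13],[0,0,17],[0,0,20],[0,0,21]],"delta_rot":[[0,0,0],[0,0,0],[0,0,0],[0,0,0],[0,0,0],[0,0,0],[0,0,0],[0,0,0]],"hand":[2.5,2.5,2.5,2.5,2.5,2.5,2.5,2.5]}'
python3 -m creep '{"translation":[[0,-2,0],[0,-5,0],[0,-9,0],[0,-13,0],[0,-16,0],[0,-18,0],[0,-18,0],[0,-18,0]],"delta_rot":[[0,0,0],[0,0,0],[0,0,0],[0,0,0],[0,0,0],[0,0,0],[0,0,0],[0,0,0]],"hand":[2.5,2.5,2.5,2.5,2.5,2.5,2.5,2.5]}'
python3 - <<'E'
from h import *
s=read_state();t=s["position"];C=cam("wrist");p,d=get_image("wrist");save("pics/w7.png",p);P=cloud("wrist",d,C)
X=np.hypot(P[...,0]-t[0],P[...,1]-t[1])
q=P[(X<112)&(abs(P[...,2]-(t[2]-7))<5)];h=cv2.convexHull(q[:,:2].astype(np.float32))[:,0];print(len(q),np.median(q[:,2])-t[2],circ(h))
h2=h[h[:,0]<1e9]; r=np.hypot(*(h-circ(h)[0]).T); print(r.min(),r.max())
A=np.c_[q[:,:2]-t[:2],np.ones(len(q))];print("tilt",np.linalg.lstsq(A,q[:,2],rcond=None)[0]);print(t)
E
```

```text
clock: 20.62
position: [490.0, 16.8, 298.1]
ee_rot: [-0.21, 0.978, 0.0, 0.001]
contact_force: [0.6, -0.2, -2.7]
gripper_width: 29.3
grasp_force: 59.8
clock: 21.62
position: [489.3, -162.9, 295.7]
ee_rot: [-0.21, 0.978, 0.001, -0.001]
contact_force: [-0.0, -0.3, -3.4]
gripper_width: 29.6
grasp_force: 59.9
78477 -8.036704197516485 (array([ 484.86112274, -164.53953904]), np.float64(102.73615413232929))
94.75190241385818 106.87194315147552
tilt [2.71483824e-03 5.68503672e-03 2.87861759e+02]
[ 489.28824246 -162.93908818  295.73437178]
```

View pics/w7.png

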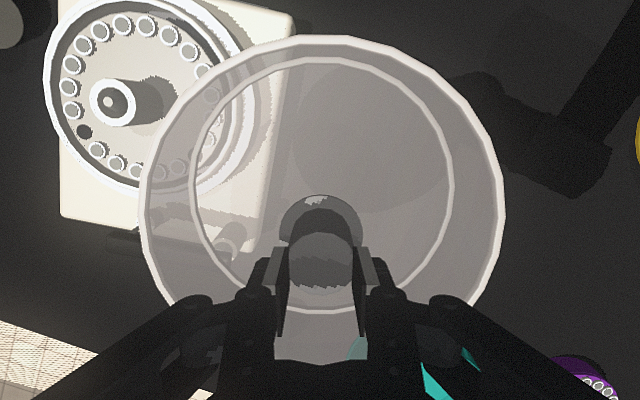

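The view shows the cover held level with its knob at (320,262), and the seated carousel with its hub at (112,101). Before the grasp, the cover's offset from the tool was (-1.1,-0.7) mm. The target tool position is therefore about (493.8,-352.4), the same place where the carousel seated.

```bash
python3 -m creep '{"translation":[[0.2,-3,0],[0.4,-7,0],[0.4,-11,0],[0.4,-14,0],[0.4,-17,0],[0.4,-18.9,0],[0.4,-18.9,0],[0.4,-18.9,0]],"delta_rot":[[0,0,0],[0,0,0],[0,0,0],[0,0,0],[0,0,0],[0,0,0],[0,0,0],[0,0,0]],"hand":[2.5,2.5,2.5,2.5,2.5,2.5,2.5,2.5]}'
python3 -m creep '{"translation":[[0,0,-1],[0,0,-2],[0,0,-3.2],[0,0,-4.4],[0,0,-5.5],[0,0,-6.5],[0,0,-7],[0,0,-7]],"delta_rot":[[0,0,0],[0,0,0],[0,0,0],[0,0,0],[0,0,0],[0,0,0],[0,0,0],[0,0,0]],"hand":[2.5,2.5,2.5,2.5,2.5,2.5,2.5,2.5]}'
python3 - <<'E'
from h import *
for n in("top","scene"):
    p,d=get_image(n); P=cloud(n,d); X=np.hypot(P[...,0]-493,P[...,1]+353)
    q=P[(X<115)&(abs(P[...,2]-220)<6)]; h=cv2.convexHull(q[:,:2].astype(np.float32))[:,0]; print(n,len(q),circ(h))
E
```

```text
clock: 22.68
position: [493.9, -351.6, 296.9]
ee_rot: [-0.21, 0.978, 0.0, 0.0]
contact_force: [0.3, 0.2, -3.4]
gripper_width: 29.3
grasp_force: 60.0
clock: 23.68
position: [493.7, -352.4, 226.7]
ee_rot: [-0.21, 0.978, 0.0, -0.0]
contact_force: [-0.7, -0.9, -2.8]
gripper_width: 29.4
grasp_force: 60.0
top 1410 (array([ 461.06623191, -364.09685677]), np.float64(80.07563162658228))
scene 2219 (array([ 496.48340868, -353.94866815]), np.float64(103.9114440364906))
```

The scene camera puts the cover axis at (496.5,-353.9). It put the collar at (496.0,-354.6) earlier, so they line up within 1 mm. Lowering.

```bash
python3 -m creep '{"translation":[[0,0,-0.4],[0,0,-0.8],[0,0,-1.2],[0,0,-1.6],[0,0,-2],[0,0,-2.3],[0,0,-2.5],[0,0,-2.5]],"delta_rot":[[0,0,0],[0,0,0],[0,0,0],[0,0,0],[0,0,0],[0,0,0],[0,0,0],[0,0,0]],"hand":[2.5,2.5,2.5,2.5,2.5,2.5,2.5,2.5]}'
python3 -m creep '{"translation":[[0,0,-0.1],[0,0,-0.2],[0,0,-0.3],[0,0,-0.4],[0,0,-0.4]],"delta_rot":[[0,0,0],[0,0,0],[0,0,0],[0,0,0],[0,0,0]],"hand":[2.5,2.5,2.5,2.5,2.5]}'
```

```text
clock: 24.78
position: [493.7, -352.4, 201.9]
ee_rot: [-0.21, 0.978, 0.0, -0.0]
contact_force: [0.4, -0.2, -2.6]
gripper_width: 29.3
grasp_force: 60.0
clock: 25.4
position: [493.8, -352.5, 198.0]
ee_rot: [-0.21, 0.978, -0.0, 0.0]
contact_force: [0.2, -0.4, -2.9]
gripper_width: 29.6
grasp_force: 60.1
```

```bash
python3 -m creep '{"translation":[[0,0,-0.05],[0,0,-0.1],[0,0,-0.1],[0,0,-0.1]],"delta_rot":[[0,0,0],[0,0,0],[0,0,0],[0,0,0]],"hand":[2.5,2.5,2.5,2.5]}'
```

```text
clock: 25.9
position: [493.8, -352.5, 197.8]
ee_rot: [-0.21, 0.978, -0.0, 0.0]
contact_force: [-1.5, 1.7, 3.4]
gripper_width: 29.6
grasp_force: 60.9
```

Seated: the vertical force rose from -2.9 to +3.4 N at the expected height. Releasing and checking.

```bash
python3 -m creep '{"translation":[[0,0,0],[0,0,0],[0,0,0],[0,0,0],[0,0,0],[0,0,0]],"delta_rot":[[0,0,0],[0,0,0],[0,0,0],[0,0,0],[0,0,0],[0,0,0]],"hand":[4,5.5,7,8,8,8]}'
python3 -m creep '{"translation":[[0,0,1],[0,0,3],[0,0,6],[0,0,9],[0,4,10],[0,8,10],[0,12,10],[0,12,10]],"delta_rot":[[0,0,0],[0,0,0],[0,0,0],[0,0,0],[0,0,0],[0,0,0],[0,0,0],[0,0,0]],"hand":[8,8,8,8,8,8,8,8]}'
python3 -m creep '{"translation":[[0,0,0],[0,0,0],[0,0,0]],"delta_rot":[[0,0,0],[0,0,0],[0,0,0]],"hand":[8,8,8]}'
python3 - <<'E'
from h import *
C=cam("wrist");p,d=get_image("wrist");save("pics/w8.png",p);P=cloud("wrist",d,C)
X=np.hypot(P[...,0]-493,P[...,1]+353)
q=P[(X<108)&(X>25)&(abs(P[...,2]-190)<5)];h=cv2.convexHull(q[:,:2].astype(np.float32))[:,0]
A=np.c_[q[:,:2]-[493,-353],np.ones(len(q))];print(len(q),circ(h),np.linalg.lstsq(A,q[:,2],rcond=None)[0])
q=P[(X<25)&(abs(P[...,2]-228)<4)];print("knob",circ(cv2.convexHull(q[:,:2].astype(np.float32))[:,0]),q[:,2].mean())
E
```

```text
clock: 26.65
position: [493.8, -352.4, 197.0]
ee_rot: [-0.21, 0.978, -0.0, 0.0]
contact_force: [-0.5, 0.3, -0.3]
gripper_width: 79.9
grasp_force: 0.0
clock: 27.65
position: [493.9, -230.6, 298.5]
ee_rot: [-0.211, 0.977, -0.0, 0.001]
contact_force: [0.1, -0.4, 0.4]
gripper_width: 79.9
grasp_force: 0.0
clock: 28.02
position: [493.7, -233.2, 296.8]
ee_rot: [-0.209, 0.978, 0.0, -0.0]
contact_force: [0.4, -0.1, -0.3]
gripper_width: 79.9
grasp_force: 0.0
48444 (array([ 493.26636752, -352.50623374]), np.float64(104.94182739669152)) [8.13104056e-04 1.35068119e-04 1.89899403e+02]
knob (array([ 492.84000878, -352.30667144]), np.float64(16.80706483974489)) 227.7094517882691
```

View pics/w8.png

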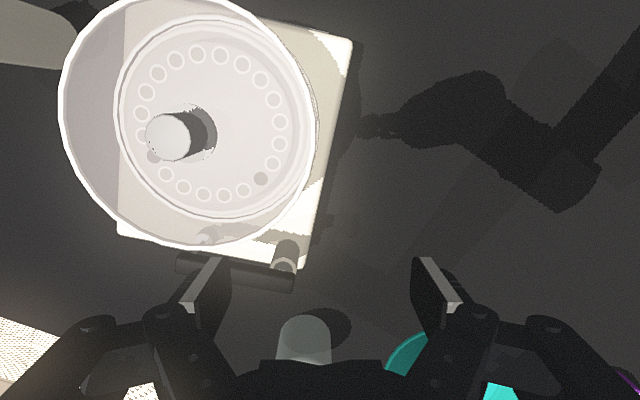

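The cover is seated over the carousel with its knob at (168,136). Its top is level at 189.9 mm (190 expected) and centred within 1 mm, and the gripper is clear.

```bash
python3 -c "from bench import job_done; print(job_done())"
```

```text
the job is handed in; nothing more can be done
None
```

The carousel is fully down on the turntable, the cover is level on the ledge with both parts released, and the job was handed in at about 28 s; no verdict came back.

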